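Mount a sample carrier centred on the microscope stage

TASK

Take the green sample carrier out of the white rack and set it down on the blue pad, letting go of it there, so that you can take it again by its two short ends. Then lay it flat on the small stage plate, window face up and lengthwise along the two brass stops, gently lowering it until it rests on the plate before you let go; leave it centred on the plate with equal gaps to both stops. Leave everything else where it is.

Things in the scene. Friction and masses are not known exactly. Their poses are not given: they have to be found in the camera images.
- green_carrier: flat green slab, 60 mm long (x), 12 thick (y), 30 wide (z), about 50 g (varies by a third). Origin: middle of the long narrow edge it stands on in a rack slot (which slot varies); x along its length, z up as it stands. The -y face is the window face (white panel, dark ring with glass disc), the +y face is plain green. It stands stably on that edge on any level surface.
- green_carrier_mid (a point): centre of the green carrier's volume, 15 mm along z from its origin
- orange_carrier: orange sample carrier, same shape and axes as the green one, in another slot; to be left alone
- blue_carrier: blue sample carrier, same shape and axes as the green one, in another slot; to be left alone
- rack: white fixed rack, 84 mm (x) by 170 mm (y), origin at the middle of its underside. Three slots along x, at y = -55, 0 and 55 mm, each 15.6 mm wide between ribs 4 mm thick and 20 mm high. Cheeks 9 mm thick and 34 mm high close both ends of the slots (inner faces at x = +-32 mm).
- slot (a point): middle of the middle slot's floor, 6 mm above the table, where carriers stand: x along the rack's x, window faces to the rack's -y, top edge 36 mm above the table. The upper 16 mm of the broad faces is free to grasp; the ends are hidden by the cheeks.
- pad: flat blue fixed pad, 120 by 120 mm, 4 mm thick; origin at the middle of its underside, so its top is 4 mm above the origin
- stage: fixed sample stage, origin at the middle of its underside. Black base 130 (x) by 120 mm (y), aluminium slide above it up to 22 mm high; two steel micrometer barrels, up to 21 mm high, stick out to 78 mm at +x and -y. A pedestal (36 by 56 mm) carries the stage plate: 42 mm along x, 64 mm along y, its underside 38 mm and its top 45 mm high.
- stage_centre (a point): middle of the plate's top face (black dot), 45 mm above the stage's origin, same axes. The carrier is to lie here with its length along x (either way round), its ends overhanging the plate by 9 mm each and a 5 mm gap to each stop: no room for fingers at the stops, free room beside the plate at the carrier's ends.
- stop_left (a point): inner top edge, at mid length, of the fixed brass stop at the plate's +y side: a bar along x, 38 mm long, 8 mm wide, 6 mm high, inner face 20 mm from the plate's middle
- stop_right (a point): the same for the stop at the plate's -y side; the inner faces are 40 mm apart
- oil_bottle: small amber bottle, 28 mm across, 62 mm high, loose; origin under its centre
- dish: shallow clear round dish with red bottom, 55 mm across, 12 mm high, loose; origin under its centre
- objective: brass microscope objective standing on the table, 34 mm across, 48 mm high, loose; origin under its centre
- driver: red-handled screwdriver lying on the table, 160 mm long, loose; origin under its middle

How it is judged:
On the way, in this order (a step that is already met when the one before it is completed fails the run):
1. the green carrier has been set down on the blue pad and let go (contact force between green_carrier and pad above 0.1 N and contact force between the fingers and green_carrier below 0.05 N and linear speed of green_carrier below 0.02 m/s), for 0.2 s.
2. the green carrier, still in the fingers, rests on the stage plate, lying flat within 17 degrees, window face up (contact force between green_carrier and stage above 0.1 N and contact force between the fingers and green_carrier above 0.3 N and angle between green_carrier's own y axis and vertical above 2.84 rad and z of green_carrier_mid in the frame of stage_centre above 0 m), for 0.1 s.
At the end, for the whole second after the job is handed in: the green carrier lies at rest and released on the stage plate, flat (within 4 degrees), window face up, along the stops (within 4.5 degrees, either way round), its middle within 2.5 mm of the middle between the stops and within 3.5 mm of the plate's middle along them (angle between green_carrier's own y axis and vertical above 3.07 rad and x of green_carrier_mid in the frame of stage_centre between -0.0035 and 0.0035 m and y of green_carrier_mid in the frame of stage_centre between -0.0025 and 0.0025 m and z of green_carrier_mid in the frame of stage_centre between 0.004 and 0.008 m and angle between the x axis of green_carrier and the x axis of stage, either way round below 0.08 rad and contact force between green_carrier and stage above 0.1 N and linear speed of green_carrier below 0.01 m/s); the robot touches nothing.
It fails at once if the orange or the blue carrier is moved more than 15 mm (distance of any of orange_carrier, blue_carrier from where it was at the start of the episode above 0.015 m).
It fails at once if the bottle, dish, objective or screwdriver is moved more than 15 mm (distance of any of oil_bottle, dish, objective, driver from where it was at the start of the episode above 0.015 m).
It fails at once if the green carrier is pressed against the stage with more than 40 N (contact force between green_carrier and stage above 40 N).
It also fails if it takes over 51 s, if anything falls off the work surface, if the arm or the gripper's body presses on something with over 40 N, if the wrist force passes 120 N, or if a joint passes its speed limit or range.

ROBOT

A 6-joint arm with a two-finger parallel gripper is mounted at the origin on the work surface. World frame = base frame: x ahead of the robot, y to its left, z up, the work surface at z = 0. Lengths are in m, angles in rad, forces in N, time in s.
With the tool pointing down it reaches from about 0.225 to 0.875 m from the base axis. Payload 3.4 kg.
Tool frame: the origin (TCP) lies on the mounting face of the last link; the fingertips stand 173 mm ahead of it and the grasp point (between the pads) lies 155 mm ahead of it (ctrl.tcp_to_grasp is the distance from the TCP to the grasp point, in m); z points along the fingers, y is the line along which they close (so a half turn about z gives the same grasp; the last joint's range is limited). The gripper opens to 85 mm and grips with 20 to 120 N. Pads are 22 mm wide; open, the fingers measure 114 mm over their backs; the gripper's body (76 mm by 85 mm) begins 54 mm behind the grasp point. The pads swing forward as they close: fully open they stand 13 mm farther back than shut.
Start: joints at [1.01, 0.276, 1.505, -0, 1.361, -0.121], TCP at [0.245, 0.52, 0.405] pointing down, gripper open.
Joint ranges: [-2.89, 2.89], [-0.75, 2.08], [0.22, 2.7], [-1.18, 4.32], [0.11, 2.71], [-2.7, 2.7]. Speed limits (rad/s): [2.57, 2.57, 3.14, 3.14, 3.14, 3.14].

INTERFACE

Orientations are given as a 3x3 rotation matrix whose columns are the frame's x, y, z axes.
In Python, from cell import ctrl gives the robot as it stands.
- The arm moves only by the tool step_arm, never from a script. Its argument "increments" is a list of rows, each an object of numbers: "dx", "dy", "dz": the shift along the world's x, y, z scaled (see below); "twist": the turn about the world's z scaled (see below). A call has 1 to 12 rows; each row shifts and turns the commanded pose from where the row before left it; what a row does not reach is not made up. The controller multiplies each number of a shift by 0.6 m and each number of a turn by 2 rad. A row lasts 1/8 s, in which the tool goes at most 62.5 mm and 10.7 degrees, less where a joint would pass 70% of its speed; a pose out of reach is approached as far as the arm can. A call with a number of a shift or a turn outside -1 to 1 is refused whole. A call with a gripper value outside its range is refused whole. "fingers" is the opening, from 0 (shut) to 1 (fully open), set as the call begins (left out, the last holds). The fingers move at their own pace and stop on an object; the grip force is fixed at half the most. Time passes only in rows, so rows that do not move let the fingers close. It gives the time, the measured TCP pose, the force, the opening and the grip force at its end, in the units of the state.
- ctrl.sense(): the state, without advancing time (a new reading comes with each control period).
- ctrl.capture(name): name is "scene" or "top" or "wrist"; returns the picture (420x560x3 uint8, blue, green, red); there is no depth.
- ctrl.calibration(name): a dict with "camera_matrix" (3x3 intrinsics, pixels), "position" and "attitude" of the camera in the world; the wrist camera has in their place "hand_eye" (4x4, takes a point from camera to tool coordinates, whose origin is the TCP and whose axes are the flange's). Camera axes: x right, y up, looking along -z (the intrinsics and any distortion apply to the point x, -y, -z); pixel columns grow to the right and rows downward; lengths in m; the calibration is good to about 2 mm. A picture is of the moment at which its call begins: read the wrist's pose just before it. calibration takes no time and is no camera call.
- ctrl.job_done(): hands the job in; it is judged then, once.
The state is a dict: "time_s": time; "qpos": joint angles; "dq": joint speeds; "effort": joint torques, N m; "position": TCP position; "eef_rot": TCP orientation; "force": force on the tool from outside, world axes, zero at the start; "wrist_torque": the same for the moment, N m; "width": finger opening in m; "finger_force": force on a finger pad.
Only numpy, scipy, OpenCV 4.12 (cv2) and the standard library are available. Lean on these libraries where they do the work, as an engineer would, in place of code of your own. Each camera call takes 0.05 s, during which the arm holds its last target. There are 200 camera calls.

## Working session

There is one attempt and no reset: what is moved stays moved. The work goes in short steps, Python scripts to look and compute and a tool call to move; the robot and the scene stay as the last step left them, time stands still between calls to the robot, and variables do not carry over. Pictures are saved under pics/ and viewed, at most 10 in all, crops included, and the job is handed in when it is done.

Besides the shell and the picture viewer there is one more tool, called after "Request:" as name(argument=value, ...), one argument or row to a line, values as JSON. step_arm: Moves the arm, as the interface text tells. Shifts and turns lie within -1 to 1; 1 stands for 0.6 m of shift or 2 rad of turn. Its arguments: {"type":"object","properties":{"increments":{"type":"array"},"fingers":{"type":"number"}},"required":["increments"]}

```bash
ls; mkdir -p pics
python3 - <<'E'
from cell import ctrl
import cv2,numpy as np
np.set_printoptions(precision=4,suppress=True)
s=ctrl.sense();print({k:np.round(v,4).tolist() for k,v in s.items()}, ctrl.tcp_to_grasp)
for n in("scene","top","wrist"):
    print(n,ctrl.calibration(n)); 
for n in("top","scene"):
    cv2.imwrite(f"pics/{n}0.png",cv2.resize(ctrl.capture(n),None,fx=1.42,fy=1.42,interpolation=cv2.INTER_CUBIC))
E
```

```text
pics
{'time_s': 0.0, 'qpos': [1.01, 0.2766, 1.5061, 0.0, 1.3607, -0.121], 'dq': [0.001, -0.0014, -0.0003, -0.0016, 0.0002, -0.0004], 'effort': [-0.0021, -41.6764, -24.5805, -0.0001, 0.0112, -0.0], 'position': [0.2447, 0.5201, 0.4038], 'eef_rot': [[-0.9048, 0.4258, -0.001], [0.4258, 0.9048, -0.0016], [0.0002, -0.0019, -1.0]], 'force': [-0.1758, 0.4427, -0.1885], 'wrist_torque': [0.024, 0.0486, 0.0237], 'finger_force': 0.0, 'width': 0.0854} 0.1547
scene {'camera_matrix': array([[469.2545,   0.    , 275.2364],
       [  0.    , 469.2545, 210.9801],
       [  0.    ,   0.    ,   1.    ]]), 'position': array([1.3747, 0.6682, 0.7802]), 'attitude': array([[-0.6496, -0.4076,  0.6418],
       [ 0.7601, -0.3323,  0.5583],
       [-0.0143,  0.8506,  0.5257]])}
top {'camera_matrix': array([[529.4768,   0.    , 277.5609],
       [  0.    , 529.4768, 206.655 ],
       [  0.    ,   0.    ,   1.    ]]), 'position': array([ 0.3283, -0.0737,  1.2346]), 'attitude': array([[-0.012 ,  0.9827, -0.1849],
       [-0.9997, -0.0161, -0.0207],
       [-0.0233,  0.1846,  0.9825]])}
wrist {'camera_matrix': array([[312.9159,   0.    , 277.8872],
       [  0.    , 312.9159, 210.6703],
       [  0.    ,   0.    ,   1.    ]]), 'hand_eye': array([[-0.0002,  0.9522,  0.3055,  0.0787],
       [ 1.    ,  0.0003, -0.0003,  0.0001],
       [-0.0004,  0.3055, -0.9522,  0.0313],
       [ 0.    ,  0.    ,  0.    ,  1.    ]])}
```

View pics/top0.png

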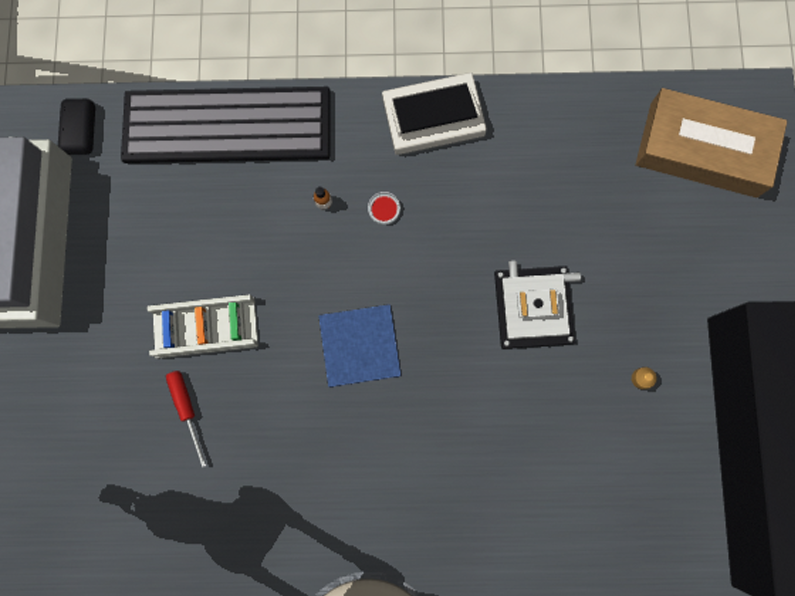

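View pics/scene0.png

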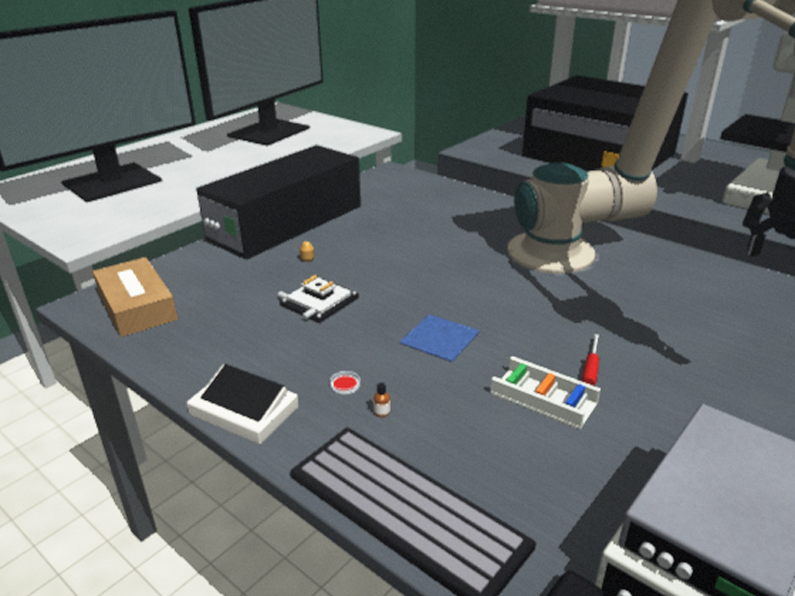

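The top view shows the rack at about (205,325), with slots blue, orange and green from left to right, the pad at (360,345) and the stage plate at (538,303). These are in the 1.42x picture. I'll take rough positions from these, then refine them with the wrist camera.

```bash
cat > h.py <<'E'
from cell import ctrl
import cv2,numpy as np
np.set_printoptions(precision=4,suppress=True)
def cam(n,s=None):
    c=ctrl.calibration(n);K=c["camera_matrix"]
    if n!="wrist": return K,np.array(c["position"]),np.array(c["attitude"])
    s=s or ctrl.sense();T=np.eye(4);T[:3,:3]=s["eef_rot"];T[:3,3]=s["position"];M=T@c["hand_eye"]
    return K,M[:3,3],M[:3,:3]
def px2w(C,uv,z):
    K,p,R=C;out=[]
    for u,v in np.atleast_2d(uv):
        d=np.linalg.inv(K)@[u,v,1];d=R@(d*[1,-1,-1]);out.append(p+d*(z-p[2])/d[2])
    return np.array(out)
def w2px(C,P):
    K,p,R=C;q=(np.atleast_2d(P)-p)@R*[1,-1,-1];q=q@K.T;return q[:,:2]/q[:,2:]
def shot(name,fn,box,f):
    C=cam(name);im=ctrl.capture(name);x0,y0,x1,y1=box
    cv2.imwrite(fn.replace("pics/","raw_"),im)
    cv2.imwrite(fn,cv2.resize(im[y0:y1,x0:x1],None,fx=f,fy=f,interpolation=cv2.INTER_CUBIC));return C
E
python3 - <<'E'
from h import *
C=cam("top");f=1.42
for n,uv,z in [("green",(234,321),.036),("orange",(200,325),.036),("blue",(167,329),.036),("pad",(360,346),.004),("stage",(538,303),.045),("stageL",(523,304),.051),("stageR",(555,302),.051),("bottle",(322,200),.02),("dish",(384,208),.01),("driver tip",(207,465),.005),("driver",(180,395),.02),("padTL",(319,315),.004),("padTR",(390,306),.004),("padBR",(400,376),.004),("padBL",(328,387),.004)]:
    print(n,px2w(C,np.array(uv)/f,z)[0])
E
```

```text
green [0.5127 0.2114 0.036 ]
orange [0.507  0.2666 0.036 ]
blue [0.5013 0.3201 0.036 ]
pad [0.4728 0.0094 0.004 ]
stage [ 0.5328 -0.2787  0.045 ]
stageL [ 0.5305 -0.2538  0.051 ]
stageR [ 0.533  -0.3046  0.051 ]
bottle [0.7193 0.0716 0.02  ]
dish [ 0.7063 -0.0326  0.01  ]
driver tip [0.2844 0.2559 0.005 ]
driver [0.3957 0.2995 0.02  ]
padTL [0.5255 0.0774 0.004 ]
padTR [ 0.5387 -0.0407  0.004 ]
padBR [ 0.4226 -0.0558  0.004 ]
padBL [0.4064 0.0619 0.004 ]
```

Request:
step_arm(
  increments=[
    {"dx": 0.044, "dy": -0.052, "dz": -0.012, "twist": 0.0275},
    {"dx": 0.044, "dy": -0.052, "dz": -0.012, "twist": 0.0275},
    {"dx": 0.044, "dy": -0.052, "dz": -0.012, "twist": 0.0275},
    {"dx": 0.044, "dy": -0.052, "dz": -0.012, "twist": 0.0275},
    {"dx": 0.044, "dy": -0.052, "dz": -0.012, "twist": 0.0275},
    {"dx": 0.044, "dy": -0.052, "dz": -0.012, "twist": 0.0275},
    {"dx": 0.044, "dy": -0.052, "dz": -0.012, "twist": 0.0275},
    {"dx": 0.044, "dy": -0.052, "dz": -0.012, "twist": 0.0275},
    {"dx": 0.044, "dy": -0.052, "dz": -0.012, "twist": 0.0275},
    {"dx": 0.044, "dy": -0.052, "dz": -0.012, "twist": 0.0275},
    {},
    {},
  ],
)

```text
validation failed for argument at $.in...
```

Run:
```python
from h import *
s=ctrl.sense();print(s["position"],s["eef_rot"],s["qpos"],s["time_s"])
shot("wrist","pics/w1.png",(0,0,560,420),1.42)
```

```text
[0.2447 0.5201 0.4039] [[-0.9049  0.4257 -0.0008]
 [ 0.4257  0.9049 -0.0014]
 [ 0.0002 -0.0016 -1.    ]] [ 1.01    0.2765  1.506  -0.      1.3607 -0.121 ] 0.1
```

View pics/w1.png

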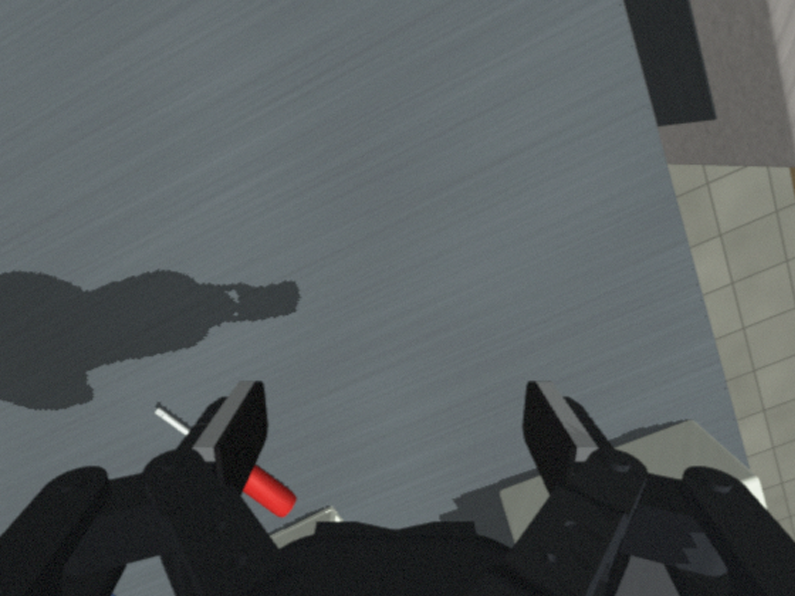

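Request:
step_arm(
  increments=[
    {"dx": 0.044, "dy": -0.052, "dz": -0.012, "twist": 0.0275},
    {"dx": 0.044, "dy": -0.052, "dz": -0.012, "twist": 0.0275},
    {"dx": 0.044, "dy": -0.052, "dz": -0.012, "twist": 0.0275},
    {"dx": 0.044, "dy": -0.052, "dz": -0.012, "twist": 0.0275},
    {"dx": 0.044, "dy": -0.052, "dz": -0.012, "twist": 0.0275},
    {"dx": 0.044, "dy": -0.052, "dz": -0.012, "twist": 0.0275},
    {"dx": 0.044, "dy": -0.052, "dz": -0.012, "twist": 0.0275},
    {"dx": 0.044, "dy": -0.052, "dz": -0.012, "twist": 0.0275},
    {"dx": 0.044, "dy": -0.052, "dz": -0.012, "twist": 0.0275},
    {"dx": 0.044, "dy": -0.052, "dz": -0.012, "twist": 0.0275},
    {"dx": 0, "dy": 0, "dz": 0, "twist": 0},
  ],
)

```text
time_s: 1.52
position: [0.5103, 0.2063, 0.3317]
eef_rot: [[-0.994, -0.106, -0.001], [-0.106, 0.994, -0.001], [0.001, -0.001, -1.0]]
force: [-1.1, 0.0, -0.3]
width: 0.0854
finger_force: 0.0
```

Run:
```python
from h import *
s=ctrl.sense();print(s["position"],s["qpos"],s["dq"])
C=shot("wrist","pics/w2.png",(0,0,560,420),1.42)
print(w2px(C,[[.5127,.2114,.036]])*1.42)
```

```text
[0.5103 0.2063 0.3317] [ 0.258   0.2907  1.6735 -0.0007  1.1784 -1.4191] [ 0.0444 -0.0195  0.0138  0.0364  0.0245  0.0301]
[[402.0732 294.4788]]
```

View pics/w2.png

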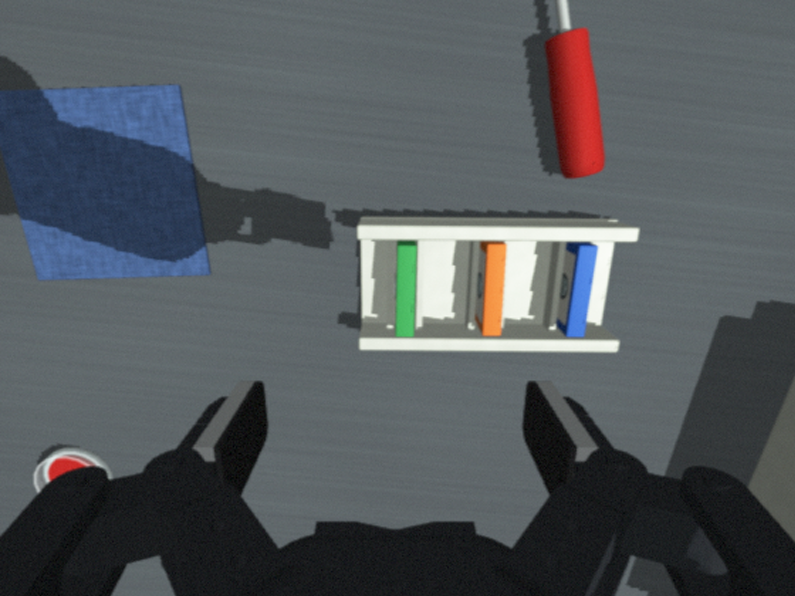

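The wrist view shows the carrier tops at green (406,289), orange (493,289) and blue (580,290). The dark rings are on the image-left faces, so the windows face world -y and the rack's +y is roughly world +y.

Run:
```python
from h import *
C=cam("wrist");f=1.42
im=cv2.imread("raw_w2.png");hsv=cv2.cvtColor(im,cv2.COLOR_BGR2HSV)
for n,(a,b) in dict(green=(50,80),orange=(8,18)).items():
    m=cv2.inRange(hsv,(a,120,110),(b,255,255));m[:150]=0;m[250:]=0
    k,l,st,ce=cv2.connectedComponentsWithStats(m);i=1+st[1:,4].argmax()
    pts=np.argwhere(l==i)[:,::-1].astype(np.float32)
    P=px2w(C,cv2.boxPoints(cv2.minAreaRect(pts)),.036);print(n,ce[i]*f,px2w(C,ce[i],.036)[0],"sides",np.linalg.norm(P[1]-P[0]),np.linalg.norm(P[2]-P[1]))
    W=px2w(C,pts,.036)[:,:2].astype(np.float32);r=cv2.fitLine(W,cv2.DIST_L2,0,.01,.01).ravel();print(" axis deg",np.degrees(np.arctan2(r[1],r[0])))
for n,q in dict(cheek1=[(359,233),(637,234)],cheek2=[(361,345),(618,346)]).items():
    P=px2w(C,np.array(q)/f,.034);d=P[1]-P[0];print(n,P,np.linalg.norm(d),np.degrees(np.arctan2(d[1],d[0])))
P=px2w(C,np.array([(1,91),(180,86),(209,273),(40,279)])/f,.004);print("pad",P,P.mean(0))
s=ctrl.sense();print(s["position"],np.degrees(np.arctan2(s["eef_rot"][1][1],s["eef_rot"][0][1])))
```

```text
green [405.1791 289.4221] [0.5081 0.2143 0.036 ] sides 0.059153640128101606 0.010859215422351123
 axis deg 4.9136014
orange [492.8451 288.2396] [0.5015 0.2683 0.036 ] sides 0.06091419421533119 0.012444503250470243
 axis deg 7.106768
cheek1 [[0.4765 0.1827 0.034 ]
 [0.4592 0.3492 0.034 ]] 0.16741461740489597 95.93271419765452
cheek2 [[0.5493 0.1901 0.034 ]
 [0.5321 0.3568 0.034 ]] 0.16765358909323 95.89039907854796
pad [[ 0.4184 -0.0434  0.004 ]
 [ 0.404   0.0652  0.004 ]
 [ 0.5201  0.0805  0.004 ]
 [ 0.5369 -0.0356  0.004 ]] [0.4699 0.0167 0.004 ]
[0.5093 0.2074 0.332 ] 96.15241408829475
```

Request:
step_arm(
  increments=[
    {"dx": 0, "dy": 0.011, "dz": 0, "twist": 0},
    {"dx": 0, "dy": 0, "dz": 0, "twist": 0},
    {"dx": 0, "dy": 0, "dz": -0.03, "twist": 0},
    {"dx": 0, "dy": 0, "dz": -0.03, "twist": 0},
    {"dx": 0, "dy": 0, "dz": -0.03, "twist": 0},
    {"dx": 0, "dy": 0, "dz": -0.03, "twist": 0},
    {"dx": 0, "dy": 0, "dz": -0.03, "twist": 0},
    {"dx": 0, "dy": 0, "dz": 0, "twist": 0},
    {"dx": 0, "dy": 0, "dz": 0, "twist": 0},
  ],
  fingers=0.48,
)

```text
time_s: 2.7
position: [0.5088, 0.2155, 0.2434]
eef_rot: [[-0.994, -0.111, 0.001], [-0.111, 0.994, 0.0], [-0.001, 0.0, -1.0]]
force: [-0.7, -0.8, -0.6]
width: 0.0409
finger_force: 0.0
```

Run:
```python
from h import *
s=ctrl.sense();print(s["position"],s["dq"],s["width"])
C=shot("wrist","pics/w3.png",(0,0,560,420),1.42)
print(w2px(C,[[.5095,.2140,.036]])*1.42)
```

```text
[0.5088 0.2155 0.2434] [-0.0029 -0.0077 -0.0061 -0.0003 -0.0042 -0.0021] 0.04087162897893303
[[390.0427 348.3711]]
```

View pics/w3.png

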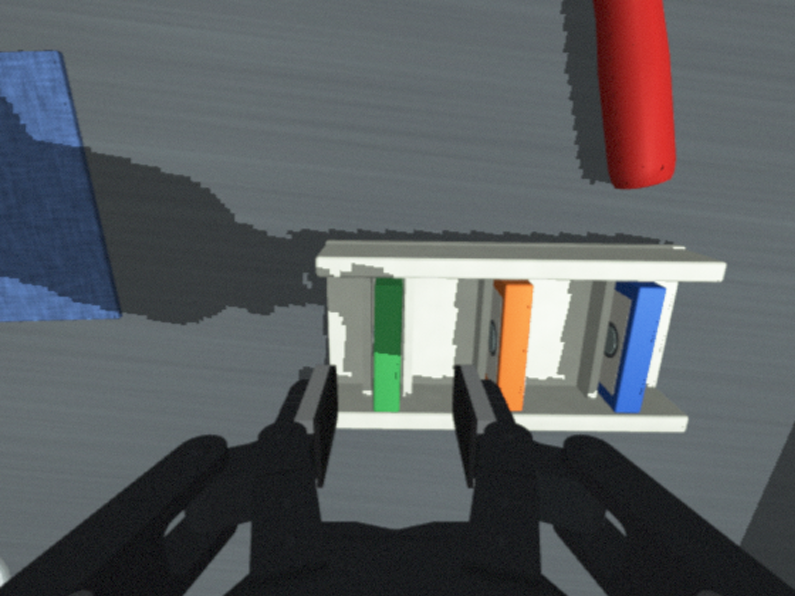

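Request:
step_arm(
  increments=[
    {"dx": 0.001, "dy": -0.002, "dz": -0.02, "twist": 0},
    {"dx": 0, "dy": 0, "dz": -0.02, "twist": 0},
    {"dx": 0, "dy": 0, "dz": -0.02, "twist": 0},
    {"dx": 0, "dy": 0, "dz": -0.02, "twist": 0},
    {"dx": 0, "dy": 0, "dz": 0, "twist": 0},
    {"dx": 0, "dy": 0, "dz": 0, "twist": 0},
  ],
)

```text
time_s: 3.5
position: [0.5096, 0.2137, 0.1947]
eef_rot: [[-0.994, -0.11, 0.0], [-0.11, 0.994, 0.0], [-0.0, 0.0, -1.0]]
force: [-0.1, 0.0, 0.1]
width: 0.0408
finger_force: 0.0
```

Request:
step_arm(
  increments=[
    {"dx": 0, "dy": 0, "dz": 0, "twist": 0},
    {"dx": 0, "dy": 0, "dz": 0, "twist": 0},
    {"dx": 0, "dy": 0, "dz": 0, "twist": 0},
    {"dx": 0, "dy": 0, "dz": 0, "twist": 0},
    {"dx": 0, "dy": 0, "dz": 0, "twist": 0},
    {"dx": 0, "dy": 0, "dz": 0, "twist": 0},
  ],
  fingers=0,
)

```text
time_s: 4.25
position: [0.5097, 0.2137, 0.1952]
eef_rot: [[-0.994, -0.11, 0.001], [-0.11, 0.994, 0.0], [-0.001, 0.0, -1.0]]
force: [0.3, -0.9, 5.5]
width: 0.0106
finger_force: 61.4
```

Request:
step_arm(
  increments=[
    {"dx": 0, "dy": 0, "dz": 0.02, "twist": 0},
    {"dx": 0, "dy": 0, "dz": 0.02, "twist": 0},
    {"dx": 0, "dy": 0, "dz": 0.02, "twist": 0},
    {"dx": 0, "dy": 0, "dz": 0.02, "twist": 0},
    {"dx": -0.008, "dy": -0.045, "dz": 0, "twist": 0},
    {"dx": -0.008, "dy": -0.045, "dz": 0, "twist": 0},
    {"dx": -0.008, "dy": -0.045, "dz": 0, "twist": 0},
    {"dx": -0.008, "dy": -0.045, "dz": 0, "twist": 0},
    {"dx": -0.008, "dy": -0.045, "dz": 0, "twist": 0},
    {"dx": -0.008, "dy": -0.045, "dz": 0, "twist": 0},
    {"dx": -0.008, "dy": -0.045, "dz": 0, "twist": 0},
    {"dx": -0.008, "dy": -0.045, "dz": 0, "twist": 0},
  ],
)

```text
time_s: 5.75
position: [0.4709, -0.0031, 0.2434]
eef_rot: [[-0.994, -0.11, 0.001], [-0.11, 0.994, 0.0], [-0.001, -0.0, -1.0]]
force: [0.4, -0.7, -0.5]
width: 0.0103
finger_force: 60.7
```

Request:
step_arm(
  increments=[
    {"dx": 0, "dy": 0, "dz": -0.02, "twist": 0},
    {"dx": 0, "dy": 0, "dz": -0.02, "twist": 0},
    {"dx": 0, "dy": 0, "dz": -0.02, "twist": 0},
    {"dx": 0, "dy": 0, "dz": -0.01, "twist": 0},
    {"dx": 0, "dy": 0, "dz": -0.006, "twist": 0},
    {"dx": 0, "dy": 0, "dz": 0, "twist": 0},
    {"dx": 0, "dy": 0, "dz": 0, "twist": 0},
  ],
)

```text
time_s: 6.62
position: [0.4712, -0.0023, 0.1974]
eef_rot: [[-0.994, -0.11, 0.001], [-0.11, 0.994, -0.0], [-0.001, -0.0, -1.0]]
force: [0.7, -0.2, 0.3]
width: 0.0106
finger_force: 60.7
```

Request:
step_arm(
  increments=[
    {"dx": 0, "dy": 0, "dz": -0.003, "twist": 0},
    {"dx": 0, "dy": 0, "dz": -0.003, "twist": 0},
    {"dx": 0, "dy": 0, "dz": -0.001, "twist": 0},
    {"dx": 0, "dy": 0, "dz": 0, "twist": 0},
  ],
)

```text
time_s: 7.12
position: [0.471, -0.0023, 0.1932]
eef_rot: [[-0.994, -0.11, 0.0], [-0.11, 0.994, 0.0], [-0.0, 0.0, -1.0]]
force: [-1.8, -0.5, 3.0]
width: 0.0104
finger_force: 61.3
```

Request:
step_arm(
  increments=[
    {"dx": 0, "dy": 0, "dz": -0.001, "twist": 0},
    {"dx": 0, "dy": 0, "dz": 0, "twist": 0},
  ],
)

```text
time_s: 7.38
position: [0.471, -0.0023, 0.1932]
eef_rot: [[-0.994, -0.11, 0.0], [-0.11, 0.994, -0.0], [-0.0, -0.0, -1.0]]
force: [-2.7, -0.7, 10.1]
width: 0.0103
finger_force: 62.1
```

Request:
step_arm(
  increments=[
    {"dx": 0, "dy": 0, "dz": 0, "twist": 0},
    {"dx": 0, "dy": 0, "dz": 0, "twist": 0},
    {"dx": 0, "dy": 0, "dz": 0, "twist": 0},
    {"dx": 0, "dy": 0, "dz": 0, "twist": 0},
    {"dx": 0, "dy": 0, "dz": 0, "twist": 0},
    {"dx": 0, "dy": 0, "dz": 0, "twist": 0},
  ],
  fingers=0.9,
)

```text
time_s: 8.12
position: [0.471, -0.0023, 0.1923]
eef_rot: [[-0.994, -0.11, -0.0], [-0.11, 0.994, 0.0], [0.0, 0.0, -1.0]]
force: [-0.1, -0.3, 0.0]
width: 0.0769
finger_force: 0.0
```

Run:
```python
from h import *
s=ctrl.sense();print(s["position"],s["width"],s["finger_force"])
C=shot("wrist","pics/w4.png",(0,0,560,420),1.42)
g=np.array([.471,-.0023]);y=np.array([-.11,.994])
print(w2px(C,[[*g,.034],[*g,.004]])*1.42)
```

```text
[ 0.471  -0.0023  0.1923] 0.07691134969676425 0.0
[[393.5991 409.5313]
 [393.7326 367.8658]]
```

View pics/w4.png

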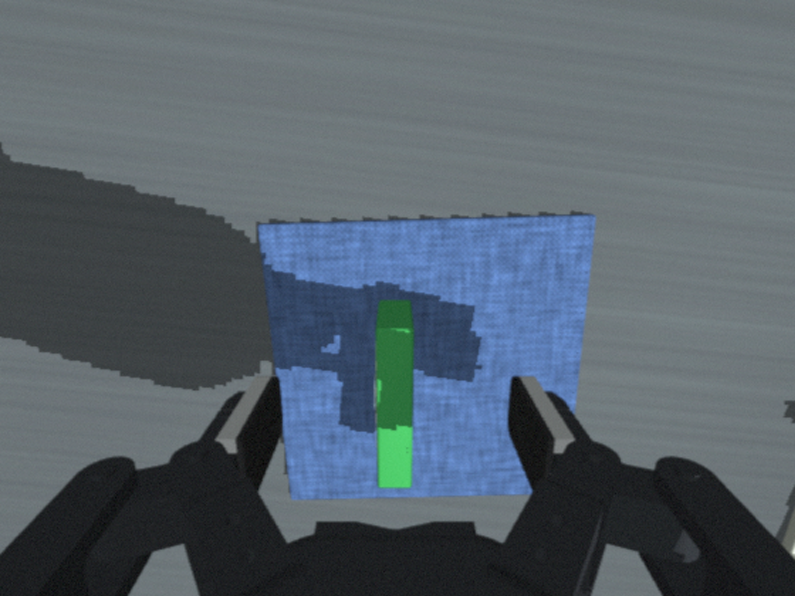

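The carrier stands free on the pad, its top running from (394,300) to (394,488), with the window to the left (-y). Next I need the fingertip height before toppling it.

Run:
```python
from h import *
s=ctrl.sense();C=cam("wrist",s);R=s["eef_rot"];p=s["position"]
for t in (.155,.16,.165,.17,.173):
    print(t,w2px(C,[p+R@np.array([x,y,t]) for x in(.011,-.011) for y in(.0385,-.0385)]).round(1).tolist() and (w2px(C,[p+R@np.array([x,y,t]) for x in(.011,-.011) for y in(.0385,-.0385)])*1.42).round().tolist())
```

```text
0.155 [[517.0, 384.0], [270.0, 384.0], [511.0, 445.0], [276.0, 445.0]]
0.16 [[513.0, 377.0], [274.0, 377.0], [508.0, 435.0], [279.0, 435.0]]
0.165 [[509.0, 370.0], [278.0, 370.0], [504.0, 427.0], [283.0, 427.0]]
0.17 [[506.0, 363.0], [282.0, 363.0], [501.0, 419.0], [286.0, 419.0]]
0.173 [[504.0, 359.0], [284.0, 359.0], [499.0, 414.0], [288.0, 414.0]]
```

Request:
step_arm(
  increments=[
    {"dx": 0, "dy": 0, "dz": -0.01, "twist": 0},
    {"dx": -0.0013, "dy": 0.012, "dz": 0, "twist": 0},
    {"dx": -0.0013, "dy": 0.012, "dz": 0, "twist": 0},
    {"dx": -0.0013, "dy": 0.012, "dz": 0, "twist": 0},
    {"dx": -0.0013, "dy": 0.012, "dz": 0, "twist": 0},
    {"dx": -0.0004, "dy": 0.004, "dz": 0, "twist": 0},
    {"dx": -0.0004, "dy": 0.004, "dz": 0, "twist": 0},
    {"dx": -0.0004, "dy": 0.004, "dz": 0, "twist": 0},
    {"dx": -0.0004, "dy": 0.004, "dz": 0, "twist": 0},
    {"dx": -0.0004, "dy": 0.004, "dz": 0, "twist": 0},
    {"dx": -0.0004, "dy": 0.004, "dz": 0, "twist": 0},
    {"dx": -0.0004, "dy": 0.004, "dz": 0, "twist": 0},
  ],
)

```text
time_s: 9.68
position: [0.4662, 0.0434, 0.1863]
eef_rot: [[-0.994, -0.11, -0.0], [-0.11, 0.994, 0.0], [0.0, 0.0, -1.0]]
force: [0.7, -0.5, -0.5]
width: 0.0769
finger_force: 0.0
```

Request:
step_arm(
  increments=[
    {"dx": 0, "dy": 0.003, "dz": 0, "twist": 0},
    {"dx": 0, "dy": 0, "dz": 0, "twist": 0},
    {"dx": 0, "dy": 0, "dz": 0, "twist": 0},
  ],
)

```text
time_s: 10.05
position: [0.4662, 0.0451, 0.1863]
eef_rot: [[-0.994, -0.11, 0.0], [-0.11, 0.994, 0.0], [-0.0, 0.0, -1.0]]
force: [-0.2, 0.1, -0.2]
width: 0.0767
finger_force: 0.0
```

Run:
```python
from h import *
s=ctrl.sense();print(s["position"],s["width"],s["finger_force"],s["force"])
C=shot("wrist","pics/w5.png",(0,0,560,420),1.42)
```

```text
[0.4662 0.0451 0.1863] 0.0766572785967106 0.0 [-0.2171  0.1017 -0.1842]
```

View pics/w5.png

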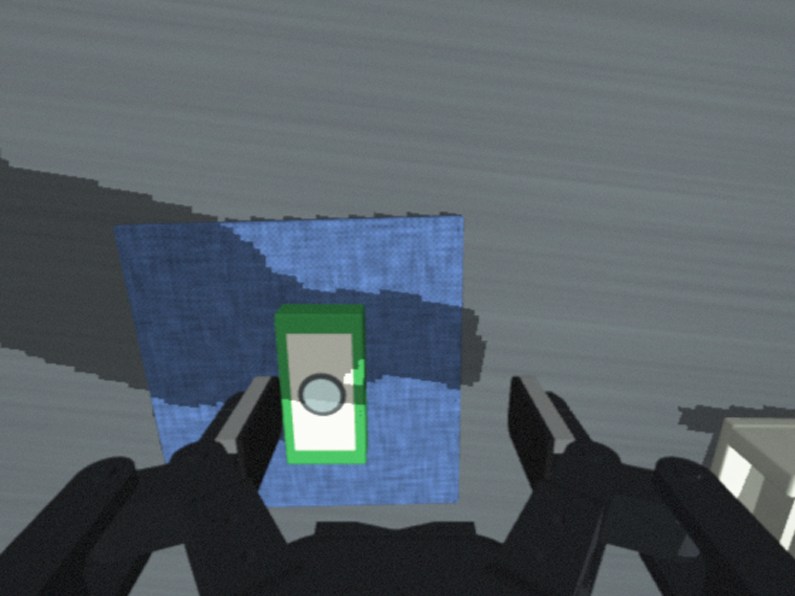

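The carrier has toppled window face up. The ring centre is at (322,395) and the near-edge corners are at (290,463) and (366,463).

Run:
```python
from h import *
s=ctrl.sense();C=cam("wrist",s)
P=px2w(C,np.array([(322,395),(290,463),(366,463),(364,316),(277,316),(287,334),(351,333),(355,451),(294,452)])/1.42,.016);print(P[:,:2]);
print(P[5:].mean(0)[:2],P[1:5].mean(0)[:2],np.linalg.norm(P[1]-P[2]),np.linalg.norm(P[2]-P[3]))
for a,b in((2,3),(7,6),(8,5)):
    d=P[a]-P[b];print(np.degrees(np.arctan2(d[1],d[0])))
for a,b in((2,1),(3,4),(7,8)):
    d=P[a]-P[b];print(np.degrees(np.arctan2(d[1],d[0]))-90)
# predicted outline for centre/angle guess, drawn offline
print(np.degrees(np.arctan2(s["eef_rot"][1][1],s["eef_rot"][0][1])),s["position"],s["qpos"])
```

```text
[[0.4706 0.0201]
 [0.5005 0.01  ]
 [0.4974 0.0381]
 [0.4394 0.0322]
 [0.4426 0.0035]
 [0.4487 0.007 ]
 [0.446  0.0284]
 [0.4926 0.0336]
 [0.4955 0.0113]]
[0.4707 0.0201] [0.47   0.0209] 0.02832018917445896 0.058249277241176095
5.832730161513695
6.390987917857928
5.218631931356096
6.2900441852003155
6.298566554427936
7.39826935121522
96.31504243052171 [0.4662 0.0451 0.1863] [-0.0524  0.3575  2.034   0.0001  0.7501 -1.7334]
```

Request:
step_arm(
  increments=[
    {"dx": 0, "dy": 0, "dz": 0.025, "twist": 0},
    {"dx": 0, "dy": 0, "dz": 0.025, "twist": 0},
    {"dx": 0.001, "dy": -0.005, "dz": 0, "twist": -0.0873},
    {"dx": 0.001, "dy": -0.005, "dz": 0, "twist": -0.0873},
    {"dx": 0.001, "dy": -0.005, "dz": 0, "twist": -0.0873},
    {"dx": 0.001, "dy": -0.005, "dz": 0, "twist": -0.0873},
    {"dx": 0.001, "dy": -0.005, "dz": 0, "twist": -0.0873},
    {"dx": 0.001, "dy": -0.005, "dz": 0, "twist": -0.0873},
    {"dx": 0.001, "dy": -0.005, "dz": 0, "twist": -0.0873},
    {"dx": 0, "dy": -0.005, "dz": 0, "twist": -0.0873},
    {"dx": 0, "dy": -0.001, "dz": 0, "twist": -0.0873},
    {"dx": 0, "dy": 0, "dz": 0, "twist": 0},
  ],
  fingers=1,
)

```text
time_s: 11.6
position: [0.4704, 0.0204, 0.2163]
eef_rot: [[-0.111, 0.994, -0.0], [0.994, 0.111, 0.0], [0.0, -0.0, -1.0]]
force: [-0.5, 0.6, -0.0]
width: 0.0851
finger_force: 0.0
```

Request:
step_arm(
  increments=[
    {"dx": 0, "dy": 0, "dz": 0, "twist": 0},
    {"dx": 0, "dy": 0, "dz": 0, "twist": 0},
  ],
)

```text
time_s: 11.85
position: [0.4704, 0.0205, 0.2163]
eef_rot: [[-0.111, 0.994, 0.0], [0.994, 0.111, -0.0], [-0.0, 0.0, -1.0]]
force: [0.9, 0.4, -0.1]
width: 0.0856
finger_force: 0.0
```

Run:
```python
from h import *
s=ctrl.sense();C=shot("wrist","pics/w6.png",(0,0,560,420),1.42);R=s["eef_rot"];print(s["position"],s["dq"],np.degrees(np.arctan2(R[1][1],R[0][1])))
im=cv2.imread("raw_w6.png");hsv=cv2.cvtColor(im,cv2.COLOR_BGR2HSV)
m=cv2.inRange(hsv,(50,110,60),(80,255,255));m=cv2.morphologyEx(m,cv2.MORPH_CLOSE,np.ones((3,3)))
cs,_=cv2.findContours(m,cv2.RETR_EXTERNAL,cv2.CHAIN_APPROX_NONE);c=max(cs,key=cv2.contourArea);print(cv2.boundingRect(c))
W=px2w(C,c[:,0],.016)[:,:2].astype(np.float32);print(cv2.minAreaRect(W))
print(px2w(C,c[:,0],.016)[:,:2].min(0),W.max(0))
```

```text
[0.4704 0.0205 0.2163] [ 0.0003 -0.0002 -0.0002 -0.0015 -0.0001  0.006 ] 6.3567115236809775
(227, 221, 103, 52)
((0.47002264857292175, 0.02227935940027237), (0.05925549194216728, 0.03275517746806145), 6.336935520172119)
[0.4394 0.0029] [0.5012 0.0415]
```

Request:
step_arm(
  increments=[
    {"dx": 0, "dy": 0, "dz": -0.015, "twist": 0},
    {"dx": 0, "dy": 0, "dz": -0.02, "twist": 0},
    {"dx": 0, "dy": 0, "dz": -0.02, "twist": 0},
    {"dx": 0, "dy": 0, "dz": -0.01, "twist": 0},
    {"dx": 0, "dy": 0, "dz": -0.006, "twist": 0},
    {"dx": 0, "dy": 0, "dz": 0, "twist": 0},
    {"dx": 0, "dy": 0, "dz": 0, "twist": 0},
  ],
)

```text
time_s: 12.78
position: [0.4706, 0.0205, 0.174]
eef_rot: [[-0.109, 0.994, 0.001], [0.994, 0.109, -0.0], [-0.0, 0.001, -1.0]]
force: [0.2, 0.8, 0.3]
width: 0.0852
finger_force: 0.0
```

Request:
step_arm(
  increments=[
    {"dx": 0, "dy": 0, "dz": 0, "twist": 0},
    {"dx": 0, "dy": 0, "dz": 0, "twist": 0},
    {"dx": 0, "dy": 0, "dz": 0, "twist": 0},
    {"dx": 0, "dy": 0, "dz": 0, "twist": 0},
    {"dx": 0, "dy": 0, "dz": 0, "twist": 0},
  ],
  fingers=0,
)

```text
time_s: 13.4
position: [0.4706, 0.0205, 0.1745]
eef_rot: [[-0.109, 0.994, 0.001], [0.994, 0.109, -0.0], [-0.0, 0.001, -1.0]]
force: [-1.6, 0.2, 5.8]
width: 0.0583
finger_force: 64.4
```

Request:
step_arm(
  increments=[
    {"dx": 0, "dy": 0, "dz": 0.04, "twist": 0},
    {"dx": 0, "dy": 0, "dz": 0.05, "twist": 0},
    {"dx": 0.01, "dy": -0.049, "dz": 0.05, "twist": 0},
    {"dx": 0.01, "dy": -0.049, "dz": 0.05, "twist": 0},
    {"dx": 0.01, "dy": -0.049, "dz": 0.05, "twist": 0},
    {"dx": 0.01, "dy": -0.049, "dz": 0.02, "twist": 0},
    {"dx": 0.01, "dy": -0.049, "dz": 0, "twist": 0},
    {"dx": 0.01, "dy": -0.049, "dz": 0, "twist": 0},
    {"dx": 0.01, "dy": -0.049, "dz": 0, "twist": 0},
    {"dx": 0.01, "dy": -0.049, "dz": 0, "twist": 0},
    {"dx": 0.01, "dy": -0.049, "dz": 0, "twist": 0},
    {"dx": 0.01, "dy": -0.049, "dz": 0, "twist": 0},
  ],
)

```text
time_s: 14.9
position: [0.5304, -0.2744, 0.3296]
eef_rot: [[-0.109, 0.994, -0.0], [0.994, 0.109, 0.0], [0.0, -0.0, -1.0]]
force: [-0.1, 0.7, -0.6]
width: 0.0581
finger_force: 64.6
```

Request:
step_arm(
  increments=[
    {"dx": 0, "dy": 0, "dz": 0, "twist": 0},
    {"dx": 0, "dy": 0, "dz": 0, "twist": 0},
    {"dx": 0, "dy": 0, "dz": 0, "twist": 0},
  ],
)

```text
time_s: 15.28
position: [0.5301, -0.2725, 0.3297]
eef_rot: [[-0.11, 0.994, -0.0], [0.994, 0.11, 0.001], [0.001, -0.0, -1.0]]
force: [1.4, -1.2, 0.1]
width: 0.0585
finger_force: 64.6
```

Run:
```python
from h import *
s=ctrl.sense();print(s["position"],s["width"],s["finger_force"],s["force"],s["dq"],s["qpos"])
C=shot("wrist","pics/w7.png",(170,120,390,285),3.6)
```

```text
[ 0.5301 -0.2725  0.3297] 0.05849088397291066 64.6122944355011 [ 1.4238 -1.1875  0.1135] [ 0.0004 -0.0029 -0.0044 -0.0041 -0.0011 -0.0007] [-0.5916  0.3568  1.5771  0.0004  1.2084 -0.7021]
```

View pics/w7.png

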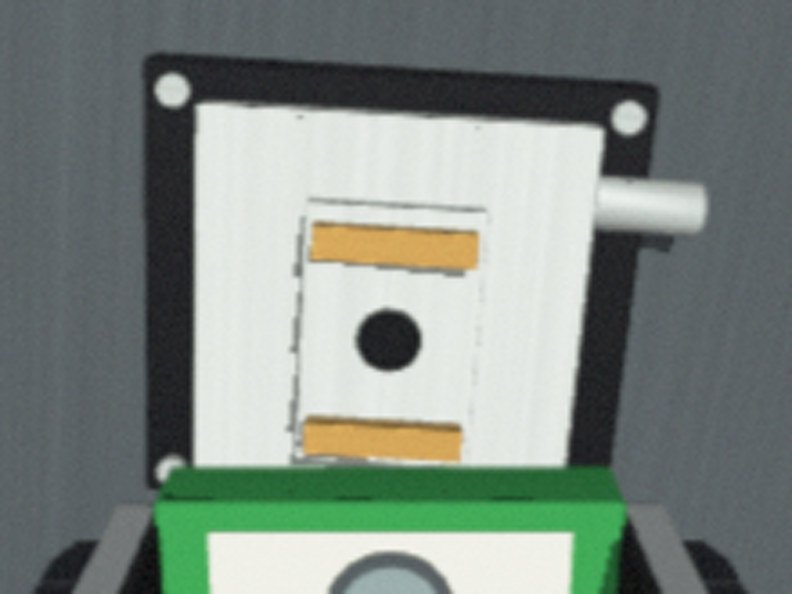

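Both stops are visible, at about (395,247) and (382,443) in the crop, with the dot at (388,340). The held carrier's front top edge is at about y=502.

Run:
```python
from h import *
s=ctrl.sense();C=cam("wrist",s);R=np.array(s["eef_rot"]);p=np.array(s["position"])
o=lambda q:np.array(q,float)/3.6+[170,120]
print("dot",px2w(C,o([(388,340)]),.045)[0])
im=cv2.imread("raw_w7.png");hsv=cv2.cvtColor(im,cv2.COLOR_BGR2HSV)
m=cv2.inRange(hsv,(10,90,150),(25,255,255));k,l,st,ce=cv2.connectedComponentsWithStats(m)
big=[i for i in range(1,k) if st[i,4]>100]
cen=[]
for i in big:
    W=px2w(C,np.argwhere(l==i)[:,::-1],.051)[:,:2].astype(np.float32);r=cv2.minAreaRect(W);cen.append(W.mean(0));print("bar",st[i],W.mean(0),r)
    f=cv2.fitLine(W,cv2.DIST_L2,0,.01,.01).ravel();print(np.degrees(np.arctan2(f[1],f[0])))
cen=np.array(cen);d=cen[0]-cen[1];print("mid",cen.mean(0),"dist",np.linalg.norm(d),"perp angle",np.degrees(np.arctan2(d[1],d[0]))-90)
print("mean tool yaw",np.degrees(np.arctan2(R[1,1],R[0,1])))
# held carrier in tool frame: ring + front edge at tool z .158
def tool(q,z): return [(R.T@(px2w(C,[u],p[2]-z)[0]-p)) for u in q]
print("front edge",tool(o([(160,503),(622,505)]),.158), "bottom edge",tool(o([(172,468),(610,468)]),.170))
g=cv2.cvtColor(im,cv2.COLOR_BGR2GRAY);rows=im[255:330,250:310]
cv2.imwrite("ring.png",rows)
# ring: dark pixels on white panel
mm=(g<125)&(hsv[...,1]<90);mm[:262]=0;mm[320:]=0;mm[:,:255]=0;mm[:,302:]=0
pts=np.argwhere(mm)[:,::-1].astype(np.float32);print(len(pts),pts.min(0),pts.max(0))
if len(pts)>20:
    e=cv2.minEnclosingCircle(pts);print(e,tool([e[0]],.158))
```

```text
dot [ 0.5304 -0.2784  0.045 ]
bar [256 182  47  13 450] [ 0.529 -0.254] ((0.528810977935791, -0.25390833616256714), (0.03735284134745598, 0.008365624584257603), 2.1115665435791016)
2.8118198
bar [254 237  44  11 375] [ 0.5312 -0.3017] ((0.5311619639396667, -0.3017810881137848), (0.03729455545544624, 0.008052058517932892), 2.889028310775757)
2.816658
mid [ 0.5301 -0.2778] dist 0.047810353 perp angle 2.6163177
mean tool yaw 6.335522803022371
front edge [array([ 0.0149, -0.0287,  0.158 ]), array([0.0146, 0.0287, 0.158 ])] bottom edge [array([ 0.0141, -0.0295,  0.17  ]), array([0.0141, 0.0295, 0.17  ])]
481 [255. 274.] [301. 319.]
((278.0, 302.1000061035156), 28.54146957397461) [array([-0.0071, -0.0003,  0.158 ])]
```

Request:
step_arm(
  increments=[
    {"dx": 0, "dy": -0.0093, "dz": 0, "twist": -0.0157},
    {"dx": 0, "dy": 0, "dz": -0.02, "twist": -0.0157},
    {"dx": 0, "dy": 0, "dz": -0.03, "twist": 0},
    {"dx": 0, "dy": 0, "dz": -0.03, "twist": 0},
    {"dx": 0, "dy": 0, "dz": -0.03, "twist": 0},
    {"dx": 0, "dy": 0, "dz": -0.03, "twist": 0},
    {"dx": 0, "dy": 0, "dz": -0.01, "twist": 0},
    {"dx": 0, "dy": 0, "dz": 0, "twist": 0},
    {"dx": 0, "dy": 0, "dz": 0, "twist": 0},
    {"dx": 0, "dy": 0, "dz": 0, "twist": 0},
  ],
)

```text
time_s: 16.58
position: [0.5307, -0.2792, 0.2405]
eef_rot: [[-0.047, 0.999, 0.001], [0.999, 0.047, -0.001], [-0.001, 0.001, -1.0]]
force: [-1.2, -0.3, -0.3]
width: 0.0583
finger_force: 64.6
```

Run:
```python
from h import *
s=ctrl.sense();R=s["eef_rot"];print(s["position"],s["dq"],np.degrees(np.arctan2(R[1][1],R[0][1])))
C=shot("wrist","pics/w8.png",(140,180,416,387),2.89)
# expected front top edge of carrier and stop_left inner/outer top edges in crop pixels
c=np.array([.5302,-.2781]);a=np.radians(2.7);ex=np.array([np.cos(a),np.sin(a)]);ey=np.array([-ex[1],ex[0]])
for y in (.020,.028): print("stop",y,((w2px(C,[[*(c+ex*x+ey*y),.051] for x in(-.019,.019)])-[140,180])*2.89).round().tolist())
```

```text
[ 0.5307 -0.2792  0.2405] [-0.0006  0.0001  0.002  -0.0009 -0.0002 -0.0002] 2.6780843312787623
stop 0.02 [[295.0, 122.0], [499.0, 122.0]]
stop 0.028 [[293.0, 81.0], [501.0, 81.0]]
```

View pics/w8.png

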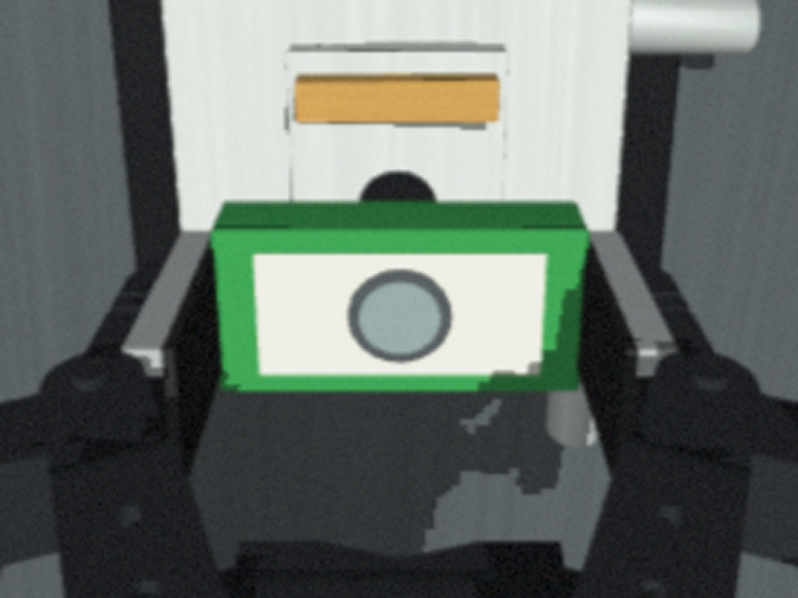

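The held carrier shows its ring at (400,315), front top edge at y=229 and rear edge at y=390. The stop spans y=81-122, as predicted.

Run:
```python
from h import *
s=ctrl.sense();C=cam("wrist",s);z=s["position"][2]-.158
P=px2w(C,np.array([(400,315),(213,229),(588,229),(580,390),(222,390),(222,202),(578,202)])/2.89+[140,180],z)
P[5:]=px2w(C,np.array([(222,202),(578,202)])/2.89+[140,180],z-.012)
print(P);c=P[1:5].mean(0)
print("centre",c,"ring",P[0],"sizes",np.linalg.norm(P[1]-P[2]),np.linalg.norm(P[3]-P[4]),np.linalg.norm(P[2]-P[3]))
a=np.radians(2.7);ey=np.array([-np.sin(a),np.cos(a)]);ex=np.array([np.cos(a),np.sin(a)])
for n,q in(("c",c),("ring",P[0])): d=q[:2]-[.5302,-.2781];print(n,"off along x,y stage mm",d@ex*1e3,d@ey*1e3)
```

```text
[[ 0.5307 -0.2794  0.0824]
 [ 0.501  -0.2655  0.0824]
 [ 0.559  -0.2629  0.0824]
 [ 0.5609 -0.2921  0.0824]
 [ 0.502  -0.2948  0.0824]
 [ 0.5002 -0.2666  0.0704]
 [ 0.5599 -0.2639  0.0704]]
centre [ 0.5308 -0.2788  0.0824] ring [ 0.5307 -0.2794  0.0824] sizes 0.05803764036963786 0.05895589694330934 0.0293250861316676
c off along x,y stage mm 0.5197450982210633 -0.7728407779202185
ring off along x,y stage mm 0.38932571603869087 -1.3202707930904252
```

Request:
step_arm(
  increments=[
    {"dx": -0.0006, "dy": 0.0017, "dz": 0, "twist": 0},
    {"dx": 0, "dy": 0, "dz": -0.01, "twist": 0},
    {"dx": 0, "dy": 0, "dz": -0.01, "twist": 0},
    {"dx": 0, "dy": 0, "dz": -0.01, "twist": 0},
    {"dx": 0, "dy": 0, "dz": -0.006, "twist": 0},
    {"dx": 0, "dy": 0, "dz": 0, "twist": 0},
    {"dx": 0, "dy": 0, "dz": 0, "twist": 0},
  ],
)

```text
time_s: 17.5
position: [0.5302, -0.2781, 0.2182]
eef_rot: [[-0.047, 0.999, 0.0], [0.999, 0.047, -0.0], [-0.0, 0.0, -1.0]]
force: [0.3, 0.7, -0.1]
width: 0.0583
finger_force: 64.6
```

Request:
step_arm(
  increments=[
    {"dx": 0, "dy": 0, "dz": -0.002, "twist": 0},
    {"dx": 0, "dy": 0, "dz": -0.002, "twist": 0},
    {"dx": 0, "dy": 0, "dz": 0, "twist": 0},
  ],
)

```text
time_s: 17.88
position: [0.53, -0.278, 0.2157]
eef_rot: [[-0.047, 0.999, -0.0], [0.999, 0.047, 0.0], [0.0, -0.0, -1.0]]
force: [0.0, 0.2, 0.1]
width: 0.0581
finger_force: 64.6
```

Request:
step_arm(
  increments=[
    {"dx": 0, "dy": 0, "dz": -0.001, "twist": 0},
    {"dx": 0, "dy": 0, "dz": 0, "twist": 0},
    {"dx": 0, "dy": 0, "dz": 0, "twist": 0},
  ],
)

```text
time_s: 18.25
position: [0.53, -0.2781, 0.2155]
eef_rot: [[-0.047, 0.999, 0.0], [0.999, 0.047, -0.0], [-0.0, 0.0, -1.0]]
force: [-1.0, 1.1, 3.7]
width: 0.0582
finger_force: 65.0
```

Request:
step_arm(
  increments=[
    {"dx": 0, "dy": 0, "dz": -0.0006, "twist": 0},
    {"dx": 0, "dy": 0, "dz": 0, "twist": 0},
    {"dx": 0, "dy": 0, "dz": 0, "twist": 0},
  ],
)

```text
time_s: 18.62
position: [0.53, -0.2781, 0.2155]
eef_rot: [[-0.047, 0.999, 0.0], [0.999, 0.047, -0.0], [-0.0, 0.0, -1.0]]
force: [-1.4, 1.2, 6.2]
width: 0.0582
finger_force: 65.4
```

Firm but gentle contact at about 6 N. Releasing now, then rising.

Request:
step_arm(
  increments=[
    {"dx": 0, "dy": 0, "dz": 0, "twist": 0},
    {"dx": 0, "dy": 0, "dz": 0, "twist": 0},
    {"dx": 0, "dy": 0, "dz": 0, "twist": 0},
    {"dx": 0, "dy": 0, "dz": 0, "twist": 0},
    {"dx": 0, "dy": 0, "dz": 0, "twist": 0},
  ],
  fingers=1,
)

```text
time_s: 19.25
position: [0.5301, -0.2781, 0.2147]
eef_rot: [[-0.047, 0.999, 0.0], [0.999, 0.047, 0.0], [0.0, 0.0, -1.0]]
force: [-0.7, -0.3, 0.4]
width: 0.0855
finger_force: 0.0
```

Request:
step_arm(
  increments=[
    {"dx": 0, "dy": 0, "dz": 0.015, "twist": 0},
    {"dx": 0, "dy": 0, "dz": 0.03, "twist": 0},
    {"dx": 0, "dy": 0, "dz": 0.05, "twist": 0},
    {"dx": 0, "dy": 0, "dz": 0.05, "twist": 0},
    {"dx": 0, "dy": 0, "dz": 0.03, "twist": 0},
    {"dx": 0, "dy": 0, "dz": 0, "twist": 0},
    {"dx": 0, "dy": 0, "dz": 0, "twist": 0},
    {"dx": 0, "dy": 0, "dz": 0, "twist": 0},
  ],
)

```text
time_s: 20.25
position: [0.5297, -0.2779, 0.3187]
eef_rot: [[-0.047, 0.999, -0.002], [0.999, 0.047, 0.001], [0.001, -0.002, -1.0]]
force: [0.8, 0.4, -0.7]
width: 0.0851
finger_force: 0.0
```

Run:
```python
from h import *
s=ctrl.sense();R=s["eef_rot"];print(s["position"],s["width"],s["force"],s["dq"])
C=shot("wrist","pics/w9.png",(190,130,370,265),4.4)
```

```text
[ 0.5297 -0.2779  0.3187] 0.0851497780238744 [ 0.7501  0.3601 -0.7336] [ 0.0005  0.0036 -0.0027 -0.001   0.0003 -0.0006]
```

View pics/w9.png

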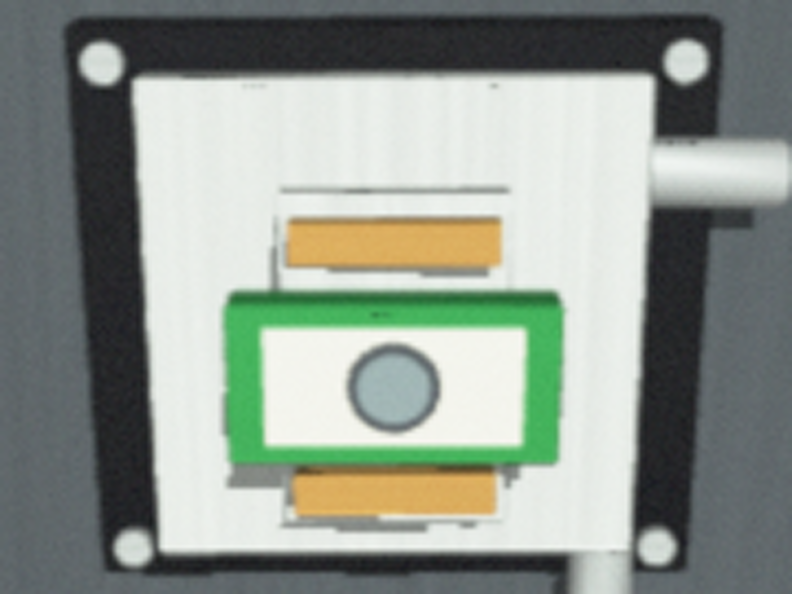

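The carrier lies flat between the stops. The ring is at (394,388), the upper stop's inner edge is at y=268 and the lower stop's outer edge is at y=515.

Run:
```python
from h import *
C=cam("wrist");o=lambda q:np.array(q,float)/4.4+[190,130]
b=px2w(C,o([(288,268),(501,268),(497,515),(295,515),(288,219),(501,219)]),.051)[:,:2]
k=px2w(C,o([(394,388),(226,306),(562,306),(558,464),(230,464)]),.057)[:,:2]
up=(b[0]+b[1])/2;ou=(b[4]+b[5])/2;lo=(b[2]+b[3])/2;print("upper inner",up,"outer",ou,"lower outer",lo,"outer-outer (56)",np.linalg.norm(ou-lo),"inner-outer (48)",np.linalg.norm(up-lo))
a=np.radians(2.7);ex=np.array([np.cos(a),np.sin(a)]);ey=np.array([-ex[1],ex[0]])
m=(ou+lo)/2;m2=up-ey*.02;m3=lo+ey*.028
for q in(k[0],k[1:].mean(0)):
  for mm in(m,m2,m3): d=q-mm;print(d@ex*1e3,d@ey*1e3)
print(np.linalg.norm(k[1]-k[2]),np.linalg.norm(k[3]-k[2]),[np.degrees(np.arctan2(*(p-q)[::-1])) for p,q in((k[2],k[1]),(k[3],k[4]),(b[1],b[0]))])
```

```text
upper inner [ 0.5295 -0.2586] outer [ 0.5291 -0.2498] lower outer [ 0.5321 -0.3062] outer-outer (56) 0.05639072897373254 inner-outer (48) 0.04757979803611088
-0.2499477748933205 -0.9716987906676803
-0.08522098699532737 -0.35546188641017434
-0.42567956628910264 -0.7768819463480253
-0.25534309506628233 -0.6827075216322788
-0.0906163071682892 -0.06647061737477279
-0.43107488646206443 -0.4878906773126238
0.05837034243974685 0.029555876377888167 [np.float64(2.694968308238472), np.float64(2.704909883445198), np.float64(2.6926837454435084)]
```

```bash
python3 -c "
from cell import ctrl
print(ctrl.job_done())"
```

```text
the job is handed in; nothing more can be done
None
```

I handed the job in at about 20 s of the 51 s limit: the green carrier lies window up on the stage plate, along the stops, released and within about 1 mm of centre by my camera measurement; the verdict was not shown.

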